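# Inspect a circuit board chip through a hand loupe

## Task

Lay the circuit board with the finned heatsink on the board stand, component side up and about midway along the rails, flat on both ledges between the lips, and let go of it. Then pick up the hand loupe and hold it level and still, its lens centred over the board's square chip and at the height marked by the scriber tip of the height gauge, which has been set to the loupe's focal height; finish while still holding it there, with the loupe touching nothing but the gripper. Set the board down gently, without dropping it, never touch it with the loupe, and leave the height gauge's setting and everything else on the bench undisturbed.

Things in the scene. Friction and masses are not known exactly. Their poses are not given: they have to be found in the camera images.
- board: circuit board lying component side up: 70 (its x) x 110 (y) x 2 mm, flat underneath, about 90 g. Origin: centre of its underside, z up. Lift it by the heatsink; centre of mass 10 mm towards -y, inside the heatsink's outline. Capacitors 8 mm tall at x +-28, y 8 mm; ports 6 mm tall at x +-20, y 50 mm. Bare beside the heatsink's x faces; a 4 mm high connector strip by its -y face
- board_heatsink (a point): middle of the top of the board's aluminium heatsink, a finned block 36 mm (board x) by 40 mm (board y), its top 28 mm above the board's underside, its foot on the board; its side faces are flat and rigid. The point lies 22 mm from the board's origin towards board -y
- board_chip (a point): middle of the top of the square chip to be inspected, dark, 18 x 18 mm with a small grey die on top, 4 mm above the board's underside, 30 mm from the board's origin towards board +y. It is the only square chip (the two smaller ones beside it are oblong)
- stand: board stand, fixed, 154 x 166 mm: two parallel aluminium rails 160 mm long, along its y, on brackets, rods and rubber feet. Origin on the bench under its centre, z up. Each rail has a ledge 40 mm up, from 27 to 38.5 mm either side of the centre line (in x), and outside it a lip to 42 mm, 3 mm higher than the ledge: the board drops between the lips with 3.5 mm to spare each side, either end first
- stand_seat (a point): centre of the stand at the height of the ledges, 40 mm above the bench, midway between the rails and midway along them; a board laid square in the middle has its origin here, its y axis along the stand's y axis (either way round)
- gauge: height gauge, fixed, 18 to 21 cm beyond the stand's centre (towards stand +x): steel base 75 x 56 x 22 mm, upright graduated column 230 mm tall, grey slider locked with a screw. Origin on the bench under the column, z up; the jaw points to its -x, roughly at the stand
- gauge_tip (a point): end of the thin dark scriber on the gauge's slider, 60 mm out from the column; middle of its 4 mm thickness. Its height above the bench (105 to 140 mm) is the focal height at which the middle of the lens must be held
- loupe: hand loupe lying flat, about 80 g: round black frame 66 mm in diameter, 12 mm thick, with a pale glass lens, and a straight handle pointing to its -x, its end 137 mm from the lens centre. Origin at the centre of the frame's underside, z up; it is level when z is vertical. Centre of mass about 41 mm from the lens centre towards the handle
- loupe_lens (a point): centre of the lens, half way through its thickness, on the axis of the frame, 6 mm above the loupe's underside
- loupe_grip (a point): point on the middle line of the handle, 78 mm from the lens centre towards loupe -x, 8 mm above the loupe's underside. The handle is a flat-sided bar 14 mm wide (loupe y) and 16 mm high, from 52 to 137 mm from the lens centre, its underside on the bench
- multimeter: orange-cased handheld multimeter, 165 x 82 x 42 mm, lying face up at the right edge of the mat; origin at the centre of its underside; leave it alone
- screwdriver: black-handled screwdriver, about 150 mm long, lying along the left edge of the mat; origin at the centre of its underside; leave it alone
- tweezers: steel tweezers, 122 mm long, 10 mm high, lying at the far left; origin at the centre of their underside; leave it alone
- flux_jar: small closed jar with a black cap, 36 mm diameter, 32 mm high, near the robot to the left; origin at the centre of its underside; leave it alone
- solder_reel: reel of solder standing on its flange, 52 mm diameter, 38 mm high, at the far left; origin at the centre of its underside; leave it alone
- spare_board: small bare circuit board without heatsink, 44 x 60 mm, 9 mm high over its connector, near the robot to the right; not the one to inspect; origin at the centre of its underside; leave it alone
- parts_tray: open grey six-compartment parts tray, 100 x 150 x 28 mm, at the left edge of the mat; origin at the centre of its underside; leave it alone
Not all that is in view belongs to the job. What is shaped like the board but yellow is not meant.

How it is judged:
On the way:
1. the board lies flat on both ledges of the stand, component side up, and has been let go (z of board in the frame of stand_seat between -0.003 and 0.003 m and x of board in the frame of stand_seat between -0.006 and 0.006 m and y of board in the frame of stand_seat between -0.03 and 0.03 m and angle between board's own z axis and vertical below 0.06 rad and angle between the y axis of board and the y axis of stand, either way round below 0.12 rad and linear speed of board below 0.02 m/s and contact force between the arm and board below 0.3 N and contact force between board and stand above 0.2 N), for 0.2 s.
At the end, for the whole second after the job is handed in: Board flat on the ledges and untouched (3 mm in height, 6 mm across, 30 mm along, 3.4 deg tilt, 7 deg yaw); loupe gripped and still, lens centre within 6 mm of the scriber tip's height and 10 mm sideways of the chip, tilt under 5.7 deg, touching neither board, stand nor gauge (z of board in the frame of stand_seat between -0.003 and 0.003 m and x of board in the frame of stand_seat between -0.006 and 0.006 m and y of board in the frame of stand_seat between -0.03 and 0.03 m and angle between board's own z axis and vertical below 0.06 rad and angle between the y axis of board and the y axis of stand, either way round below 0.12 rad and linear speed of each of board, loupe below 0.02 m/s and z of loupe_lens in the frame of gauge_tip between -0.006 and 0.006 m and horizontal distance between loupe_lens and board_chip below 0.01 m and angle between loupe's own z axis and vertical below 0.1 rad and angular speed of loupe below 0.2 rad/s and contact force between the fingers and loupe above 1 N and contact force between each of loupe, the arm and board below 0.3 N and contact force between loupe and stand below 0.3 N and contact force between loupe and gauge below 0.3 N); the arm keeps its last pose, push and grip.
It fails at once if the loupe touches the board (contact force between loupe and board above 0.5 N).
It fails at once if the board is dropped or slammed onto the stand (faster than 0.4 m/s within 30 mm of its place) (distance between board and stand_seat below 0.03 m and linear speed of board above 0.4 m/s).
It fails at once if the gauge's setting is disturbed (distance of gauge_tip from where it was at the start of the episode above 0.003 m).
It fails at once if something else on the bench is disturbed (distance of any of multimeter, screwdriver, tweezers, flux_jar, solder_reel, spare_board, parts_tray from where it was at the start of the episode above 0.03 m).
It also fails if it takes over 69 s, if anything falls off the work surface, if the arm or the gripper's body presses on something with over 40 N, if the wrist force passes 120 N, or if a joint passes its speed limit or range.

## Robot

A 6-joint arm with a two-finger parallel gripper is mounted at the origin on the work surface. World frame = base frame: x ahead of the robot, y to its left, z up, the work surface at z = 0. Lengths are in m, angles in rad, forces in N, time in s.
With the tool pointing down it reaches from about 0.35 to 0.85 m from the base axis. Payload 8.1 kg.
Tool frame: the origin (TCP) lies at the very end of the fingers, on their centre line; the grasp point (between the pads) lies 19 mm behind it; z points along the fingers, y is the line along which they close (so a half turn about z gives the same grasp; the last joint's range is limited). The gripper opens to 85 mm and grips with 20 to 120 N. Pads are 22 mm wide; open, the fingers measure 114 mm over their backs; the gripper's body (76 mm by 85 mm) begins 54 mm behind the grasp point. The pads swing forward as they close: fully open they stand 13 mm farther back than shut.
Start: joints at [-1.426, 0.13, 1.488, -0, 1.523, -0.085], TCP at [0.137, -0.584, 0.231] pointing down, gripper open.
Joint ranges: [-2.96, 2.96], [-0.89, 2.26], [0.02, 2.5], [-1.34, 4.48], [0, 2.73], [-2.66, 2.66]. Speed limits (rad/s): [2.39, 2.39, 2.79, 3.14, 3.14, 3.14].

## Interface

Orientations are given as a unit quaternion [w, x, y, z].
In Python, from workcell import * gives the robot as it stands.
- The arm moves only by the tool jog_arm, never from a script. Its argument "motion" is a list of rows, each a list of 7 numbers: the opening, from -1 (shut) to 1 (fully open), then the shift along the tool's x, y, z in units of 20 cm (1.0 is 20 cm), then the turn, a rotation vector about the tool's x, y, z in units of 60 degrees (1.0 is 60 degrees). A call has exactly 8 rows; each row is the pose to reach, as a shift and turn from the pose commanded when the call began, along the tool's axes at that moment; what a row does not reach only later rows make up. A row lasts 1/10 s, in which the tool goes at most 50 mm and 8.59 degrees, less where a joint would pass 70% of its speed; a pose out of reach is approached as far as the arm can. A call with a number of a shift or a turn outside -1 to 1 is refused whole. A call with a gripper value outside its range is refused whole. The fingers move at their own pace and stop on an object; "force" is the grip in N (left out, the last holds). Time passes only in rows, so rows that repeat a pose let the fingers close, or fill a call up. It gives the time, the measured TCP pose, the force, the opening and the grip force at its end, in the units of the state.
- observe(): the state, without advancing time (a new reading comes with each control period).
- snapshot(name): name is "scene" or "top" or "wrist"; returns a dict with "image" (480x640x3 uint8, red, green, blue), "fx", "fy", "cx", "cy" (pixels), "origin" and "orientation" of the camera in the world. Camera axes: x right, y down, z forward; pixel columns grow to the right and rows downward; lengths in m; the calibration is good to about 2 mm. The wrist camera is an equidistant fisheye: a pixel r from the principal point sees the ray r / f radians off the axis. A picture is of the moment at which its call begins. There is no depth.
- finish_job(): hands the job in; it is judged then, once.
The state is a dict: "t": time; "joint_pos": joint angles; "joint_vel": joint speeds; "tau": joint torques, N m; "tool_pos": TCP position; "eef_rot": TCP orientation; "wrist_force": force on the tool from outside, world axes, zero at the start; "torque": the same for the moment, N m; "opening": opening from 0.0 (shut) to 1.0 (fully open); "grip_force": force on a finger pad.
Only numpy, scipy, OpenCV 4.12 (cv2) and the standard library are available. Lean on these libraries where they do the work, as an engineer would, in place of code of your own. Each camera call takes 0.05 s, during which the arm holds its last target. There are 200 camera calls.

## Working session

There is one attempt and no reset: what is moved stays moved. The work goes in short steps, Python scripts to look and compute and a tool call to move; the robot and the scene stay as the last step left them, time stands still between calls to the robot, and variables do not carry over. Pictures are saved under pics/ and viewed, at most 10 in all, crops included, and the job is handed in when it is done.

Besides the shell and the picture viewer there is one more tool, called by a JSON object that holds its "name" and its "arguments", one argument or row to a line. jog_arm: Moves the arm, as the interface text tells. Shifts and turns lie within -1 to 1; 1 stands for 20 cm of shift or 60 degrees of turn. Its arguments: {"type":"object","properties":{"motion":{"type":"array","items":{"type":"array","items":{"type":"number","minimum":-1,"maximum":1}}},"force":{"type":"number"}},"required":["motion"]}

```bash
mkdir -p pics; cat > h.py <<'E'
from workcell import *
import numpy as np, cv2
from scipy.spatial.transform import Rotation as R
def rot(q): return R.from_quat([q[1],q[2],q[3],q[0]])
def ray(s,u,v):
    d=np.array([(u-s["cx"])/s["fx"],(v-s["cy"])/s["fy"],1.0]); d=rot(s["orientation"]).apply(d)
    return np.array(s["origin"]),d/np.linalg.norm(d)
def onz(s,u,v,z):
    o,d=ray(s,u,v); return o+d*(z-o[2])/d[2]
def proj(s,p):
    c=rot(s["orientation"]).inv().apply(np.array(p)-s["origin"]); return s["cx"]+s["fx"]*c[0]/c[2], s["cy"]+s["fy"]*c[1]/c[2]
E
python3 - <<'E'
from h import *
import pickle
d={}
for n in ("scene","top"):
    s=snapshot(n); d[n]=s; cv2.imwrite(f"pics/{n}0.png",s["image"][:,:,::-1]); print(n,{k:s[k] for k in s if k!="image"})
pickle.dump(d,open("s0.pkl","wb")); print(observe())
E
```

```text
scene {'fx': 542.0246605078208, 'fy': 542.0246605078208, 'cx': 325.584419310267, 'cy': 243.8290114688712, 'origin': array([1.38878208, 0.00288502, 1.48566252]), 'orientation': array([-0.20087841,  0.6769387 ,  0.67934367, -0.1997349 ])}
top {'fx': 584.7795838728457, 'fy': 584.7795838728457, 'cx': 312.18737274466963, 'cy': 239.93153159705892, 'origin': array([ 0.29969804, -0.00617827,  1.45565378]), 'orientation': array([ 0.04565532, -0.70513293,  0.70681832, -0.03333172])}
{'t': 0.1, 'joint_pos': array([-1.42643023e+00,  1.31089823e-01,  1.48918526e+00,  1.15040137e-05,
        1.52299542e+00, -8.54151525e-02]), 'joint_vel': array([ 0.00224034, -0.00237318, -0.00189829, -0.00072005, -0.00082243,
       -0.00257098]), 'tau': array([ 1.77937971e-03, -5.70949960e+01, -5.01940084e+01, -2.19191897e-04,
        8.10107013e-03, -4.33766047e-06]), 'tool_pos': array([ 0.13660374, -0.58373066,  0.23033866]), 'eef_rot': array([-8.38727671e-04,  9.93407011e-01,  1.14637718e-01, -1.89813568e-05]), 'wrist_force': array([0.19016535, 0.28587815, 0.20507005]), 'torque': array([ 0.01819746, -0.00139717,  0.04881386]), 'grip_force': 0.0, 'opening': 0.998913703997662}
```

View pics/top0.png

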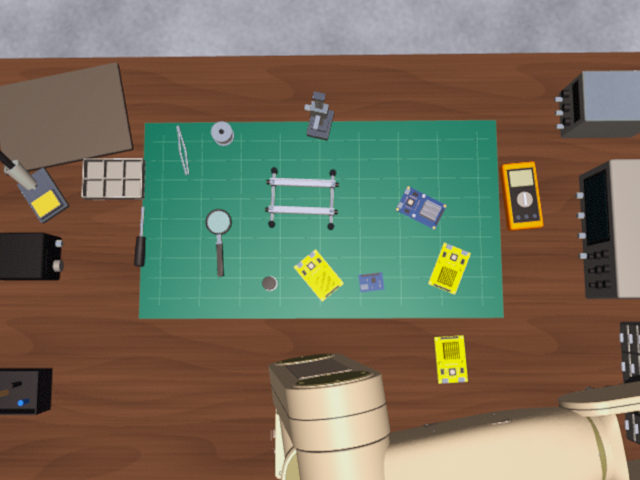

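View pics/scene0.png

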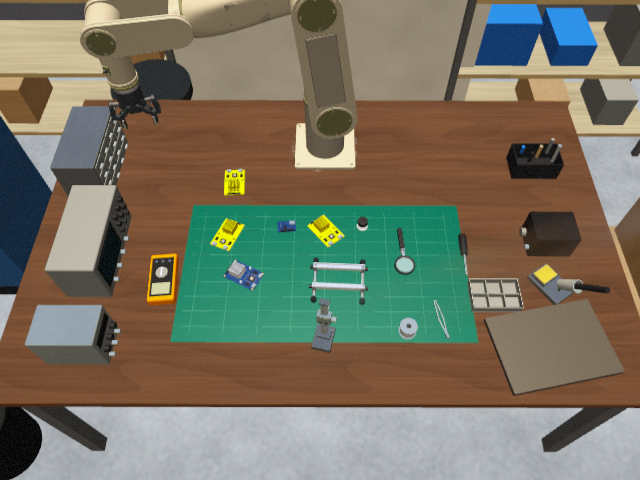

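The top view shows the blue board at (422,208), the stand at (303,197), the gauge at (320,115) and the loupe at (219,222). The candidates shaped like the board are yellow (320,275), yellow (450,268), yellow (451,360), small blue (371,282), which has no heatsink, and blue (422,208). Only the last is blue with a finned heatsink. I'll confirm that in an enlarged crop.

```bash
python3 - <<'E'
from h import *
import pickle
d=pickle.load(open("s0.pkl","rb"))
t=d["top"]["image"];c=d["scene"]["image"]
def cr(im,u,v,w=33,h=25,k=6): return cv2.resize(im[v-h:v+h,u-w:u+w],None,fx=k*2/3*1,fy=k*2/3,interpolation=cv2.INTER_CUBIC)
a=np.hstack([cr(t,422,208),cr(t,320,116),cr(t,219,240)]);b=np.hstack([cr(c,244,274),cr(c,324,322),cr(c,404,252)])
cv2.imwrite("pics/crop.png",np.vstack([a,b])[:,:,::-1]); print(a.shape)
def comps(m,lo=15):
    n,l,st,ce=cv2.connectedComponentsWithStats(m.astype(np.uint8))
    return [(tuple(st[i]),tuple(ce[i].round(1))) for i in range(1,n) if st[i][4]>=lo]
hsv=cv2.cvtColor(t,cv2.COLOR_RGB2HSV)
print("blue",hsv[200,410],hsv[208,430],t[183,303],t[210,303],t[222,219],t[262,220])
m=(hsv[...,0]>105)&(hsv[...,0]<125)&(hsv[...,1]>110)
m[:,:350]=0;m[:,480:]=0
for x in comps(m,40): print(x)
w=(t.min(2)>150); w[:,:255]=0;w[:,350:]=0;w[:160]=0;w[240:]=0
for x in comps(w):
    print("rail",x)
g=(hsv[...,1]<90)&(hsv[...,2]>90); g[:,:195]=0; g[:,245:]=0; g[:190]=0;g[290:]=0
print("lens",comps(g))
E
```

```text
(200, 792, 3)
blue [ 12  33 211] [137  14 166] [211 213 230] [210 211 229] [173 198 200] [102  89  86]
((np.int32(399), np.int32(188), np.int32(46), np.int32(40), np.int32(431)), (np.float64(419.6), np.float64(208.1)))
rail ((np.int32(270), np.int32(174), np.int32(65), np.int32(13), np.int32(456)), (np.float64(302.2), np.float64(181.7)))
rail ((np.int32(269), np.int32(187), np.int32(65), np.int32(28), np.int32(515)), (np.float64(300.8), np.float64(207.2)))
rail ((np.int32(271), np.int32(214), np.int32(3), np.int32(6), np.int32(16)), (np.float64(271.9), np.float64(216.2)))
rail ((np.int32(330), np.int32(216), np.int32(3), np.int32(6), np.int32(17)), (np.float64(330.9), np.float64(218.6)))
lens [((np.int32(206), np.int32(209), np.int32(24), np.int32(68), np.int32(673)), (np.float64(218.3), np.float64(232.5)))]
```

View pics/crop.png

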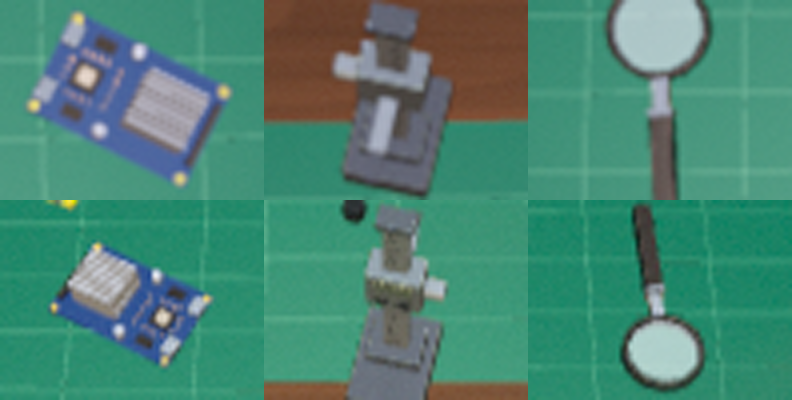

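The crop confirms it: board (422,208) is blue with the finned heatsink, and its square chip with the grey die is at about (410,202). The gauge jaw shows, but the thin scriber isn't resolved here, so I'll use the wrist camera for that. Next are coarse poses.

```bash
python3 - <<'E'
from h import *
import pickle
d=pickle.load(open("s0.pkl","rb")); s=d["top"]
for n,u,v,z in [("hole",408.5,187.5,.002),("hole",397.75,209.25,.002),("hole",444.5,205.5,.002),("hole",434,227.5,.002),("chip",410.3,202,.004),("hs",431,210.3,.028),
 ("railA",302.2,181.7,.043),("railB",303,210,.043),("gaugetopbase",320,125,.022),("lens",218.5,221.5,.006),("handle",220.5,274,.016),("handlestart",219,248,.016),
 ("railA_l",269,182,.043),("railA_r",338,183,.043),("railB_l",268,209,.043),("railB_r",337,212,.043)]:
    print(n,onz(s,u,v,z).round(4))
w=snapshot("wrist"); print({k:w[k] for k in w if k!="image"}); o=observe(); print(o["tool_pos"])
r=rot(o["eef_rot"]).inv(); print("cam in tool",r.apply(w["origin"]-o["tool_pos"]), (r*rot(w["orientation"])).as_matrix())
E
```

```text
hole [ 0.595  -0.2238  0.002 ]
hole [ 0.5397 -0.1958  0.002 ]
hole [ 0.5487 -0.313   0.002 ]
hole [ 0.4931 -0.2854  0.002 ]
chip [ 0.5576 -0.2273  0.004 ]
hs [ 0.5324 -0.2741  0.028 ]
railA [0.6025 0.0427 0.043 ]
railB [0.532  0.0407 0.043 ]
gaugetopbase [ 0.7523 -0.0014  0.022 ]
lens [0.5098 0.2542 0.006 ]
handle [0.3775 0.2453 0.016 ]
handlestart [0.442  0.2501 0.016 ]
railA_l [0.6022 0.1245 0.043 ]
railA_r [ 0.5988 -0.0452  0.043 ]
railB_l [0.5349 0.1265 0.043 ]
railB_r [ 0.5267 -0.0423  0.043 ]
{'fx': 371.64829954431775, 'fy': 371.64829954431775, 'cx': 323.24015139290395, 'cy': 242.99584495236113, 'origin': array([ 0.20415385, -0.56780791,  0.37238293]), 'orientation': array([ 0.10805403,  0.77616611, -0.61510636, -0.08680235])}
[ 0.1366218  -0.58383497  0.23050306]
cam in tool [ 0.06942239 -0.00041901 -0.14187211] [[ 4.72661343e-04 -9.61551683e-01 -2.74623629e-01]
 [ 9.99999788e-01  5.77462102e-04 -3.00769507e-04]
 [ 4.47790164e-04 -2.74623429e-01  9.61551752e-01]]
```

{"name": "jog_arm", "arguments": {
  "motion": [
    [1,0.25,-0.11,0,0,0,0],
    [1,0.5,-0.23,0,0,0,0],
    [1,0.75,-0.35,0,0,0,0],
    [1,1,-0.46,0,0,0,0],
    [1,1,-0.65,0,0,0,-0.1],
    [1,1,-0.85,0,0,0,-0.2],
    [1,1,-1,0,0,0,-0.3],
    [1,1,-1,0,0,0,-0.4]
  ]
}}

```text
t: 0.95
tool_pos: [0.2856, -0.3407, 0.2308]
eef_rot: [-0.001, 0.947, 0.322, 0.0]
wrist_force: [-0.0, -1.6, -0.2]
opening: 1.0
grip_force: 0.0
```

```bash
cat >> h.py <<'E'
def plan(p,heading_deg,up=None):
    """print shift/turn in units of the current tool frame to reach TCP p with x-axis heading, tool down"""
    o=observe(); r=rot(o["eef_rot"]); h=np.radians(heading_deg)
    T=R.from_matrix(np.array([[np.cos(h),np.sin(h),0],[np.sin(h),-np.cos(h),0],[0,0,-1]]))
    s=r.inv().apply(np.array(p)-o["tool_pos"])/.2; w=(r.inv()*T).as_rotvec()/(np.pi/3)
    x=r.as_matrix()[:,0]
    print("t %.2f"%o["t"],"pos",o["tool_pos"].round(4),"head %.2f"%np.degrees(np.arctan2(x[1],x[0])),"shift",s.round(4),"turn",w.round(4))
def wray(s,u,v):
    a=np.array([u-s["cx"],v-s["cy"]]); n=np.hypot(*a); t=n/s["fx"]
    d=np.append(a/n*np.sin(t),np.cos(t)) if n>0 else np.array([0,0,1.]); return np.array(s["origin"]),rot(s["orientation"]).apply(d)
def wonz(s,u,v,z):
    o,d=wray(s,u,v); return o+d*(z-o[2])/d[2]
def wproj(s,p):
    c=rot(s["orientation"]).inv().apply(np.array(p)-s["origin"]); t=np.arctan2(np.hypot(c[0],c[1]),c[2]); n=np.hypot(c[0],c[1]); return s["cx"]+s["fx"]*t*c[0]/n, s["cy"]+s["fx"]*t*c[1]/n
E
python3 -c "
from h import *
plan([.533,-.274,.2],62.3)"
```

```text
t 0.95 pos [ 0.2856 -0.3407  0.2308] head 37.54 shift [1.1842 0.4895 0.1539] turn [-0.0012 -0.0007 -0.4126]
```

{"name": "jog_arm", "arguments": {
  "motion": [
    [1,0.2,0.1,0,0,0,-0.1],
    [1,0.4,0.2,0,0,0,-0.2],
    [1,0.6,0.3,0.05,0,0,-0.3],
    [1,0.8,0.4,0.1,0,0,-0.413],
    [1,1,0.49,0.154,0,0,-0.413],
    [1,1,0.49,0.154,0,0,-0.413],
    [1,1,0.49,0.154,0,0,-0.413],
    [1,1,0.49,0.154,0,0,-0.413]
  ]
}}

```text
t: 1.75
tool_pos: [0.5038, -0.3015, 0.2007]
eef_rot: [0.0, 0.857, 0.514, -0.0]
wrist_force: [-0.5, -0.7, 0.4]
opening: 1.0
grip_force: 0.0
```

```bash
python3 - <<'E'
from h import *
import pickle
plan([.533,-.274,.06],62.3)
w=snapshot("wrist"); pickle.dump(w,open("w1.pkl","wb")); cv2.imwrite("pics/w1.png",w["image"][:,:,::-1])
for p in ([.533,-.274,.028],[.5576,-.2273,.004],[.595,-.2238,.002],[.5397,-.1958,.002],[.5487,-.313,.002],[.4931,-.2854,.002]): print(np.round(wproj(w,p)))
E
```

```text
t 1.75 pos [ 0.5038 -0.3015  0.2007] head 61.93 shift [0.1901 0.0641 0.7035] turn [-0.0002  0.0004 -0.0062]
[339. 177.]
[338. 117.]
[372.  95.]
[304.  96.]
[372. 203.]
[305. 205.]
```

View pics/w1.png

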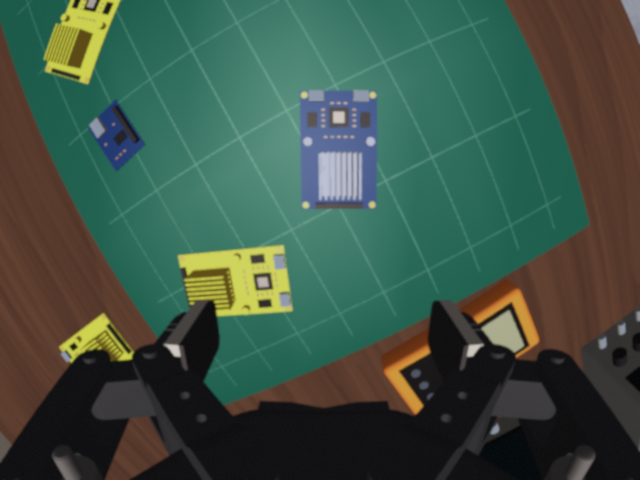

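The wrist view shows the board at (338,150), upright in the image. Its chip is at (339,117) and its heatsink at (340,176), both matching my projected points. I'll refine with the board's corners.

```bash
python3 - <<'E'
from h import *
import pickle
w=pickle.load(open("w1.pkl","rb")); im=w["image"]; hsv=cv2.cvtColor(im,cv2.COLOR_RGB2HSV)
m=((hsv[...,0]>105)&(hsv[...,0]<130)&(hsv[...,1]>90)).astype(np.uint8)
k=np.zeros_like(m);k[75:225,285:395]=1;m*=k; m=cv2.morphologyEx(m,cv2.MORPH_CLOSE,np.ones((25,25),np.uint8))
c=max(cv2.findContours(m,0,2)[0],key=cv2.contourArea)[:,0]
P=np.array([wonz(w,u,v,.002)[:2] for u,v in c],np.float32)
print(c.min(0),c.max(0)); (ctr,sz,ang)=cv2.minAreaRect(P*1000); print(ctr,sz,ang)
g=cv2.cvtColor(im,cv2.COLOR_RGB2GRAY)
e=np.array([np.cos(np.radians(62.3)),np.sin(np.radians(62.3))])
h=np.mean([wonz(w,u,v,.028) for u,v in [(319,152),(362,152),(319,200),(362,200)]],0);print("hs",h, "chip",wonz(w,339,117.5,.004))
E
```

```text
[301  91] [376 207]
(544.4410400390625, -253.95529174804688) (107.44503784179688, 68.6183853149414) 62.11210632324219
hs [ 0.53464145 -0.27395577  0.028     ] chip [ 0.55820012 -0.22851576  0.004     ]
```

{"name": "jog_arm", "arguments": {
  "motion": [
    [1,0.1,0.034,0.1,0,0,-0.003],
    [1,0.195,0.068,0.3,0,0,-0.003],
    [1,0.195,0.068,0.5,0,0,-0.003],
    [1,0.195,0.068,0.7,0,0,-0.003],
    [1,0.195,0.068,0.85,0,0,-0.003],
    [1,0.195,0.068,0.95,0,0,-0.003],
    [1,0.195,0.068,0.978,0,0,-0.003],
    [1,0.195,0.068,0.978,0,0,-0.003]
  ],
  "force": 40
}}

```text
t: 2.6
tool_pos: [0.534, -0.2737, 0.0051]
eef_rot: [-0.0, 0.857, 0.515, -0.0]
wrist_force: [0.1, -0.8, 0.3]
opening: 0.999
grip_force: 0.0
```

{"name": "jog_arm", "arguments": {
  "motion": [
    [0.3,0,0,0,0,0,0],
    [0,0,0,0,0,0,0],
    [-0.3,0,0,0,0,0,0],
    [-0.6,0,0,0,0,0,0],
    [-1,0,0,0,0,0,0],
    [-1,0,0,0,0,0,0],
    [-1,0,0,0,0,0,0],
    [-1,0,0,0,0,0,0]
  ]
}}

```text
t: 3.4
tool_pos: [0.5357, -0.2737, 0.0063]
eef_rot: [0.001, 0.857, 0.516, 0.0]
wrist_force: [-1.8, 0.9, 5.9]
opening: 0.414
grip_force: 41.6
```

```bash
python3 - <<'E'
from h import *
plan([.5341,-.2734,.005],62.1)
w=snapshot("wrist"); cv2.imwrite("pics/w2.png",w["image"][:,:,::-1])
E
```

```text
t 3.40 pos [ 0.5357 -0.2737  0.0063] head 62.13 shift [-0.0024 -0.008   0.0063] turn [0.002  0.0002 0.0006]
```

{"name": "jog_arm", "arguments": {
  "motion": [
    [-1,0,0,-0.1,0,0,0],
    [-1,0,0,-0.25,0,0,0],
    [-1,0,0,-0.45,0,0,0],
    [-1,0,0,-0.65,0,0,0],
    [-1,0.2,0,-0.8,0,0,0],
    [-1,0.4,0,-0.9,0,0,-0.1],
    [-1,0.6,-0.05,-0.9,0,0,-0.2],
    [-1,0.7,-0.1,-0.9,0,0,-0.3]
  ]
}}

```text
t: 4.25
tool_pos: [0.5841, -0.1373, 0.1864]
eef_rot: [0.001, 0.763, 0.646, 0.001]
wrist_force: [0.0, 0.4, -1.3]
opening: 0.412
grip_force: 40.7
```

```bash
python3 - <<'E'
from h import *
plan([.564,-.09,.2],88)
E
```

```text
t 4.25 pos [ 0.5841 -0.1373  0.1864] head 80.48 shift [ 0.2167 -0.1381 -0.0682] turn [ 0.0025 -0.0004 -0.1253]
```

{"name": "jog_arm", "arguments": {
  "motion": [
    [-1,0.05,-0.03,-0.02,0,0,-0.03],
    [-1,0.1,-0.07,-0.04,0,0,-0.06],
    [-1,0.15,-0.1,-0.06,0,0,-0.1],
    [-1,0.21,-0.13,-0.068,0,0,-0.12],
    [-1,0.21,-0.13,-0.068,0,0,-0.12],
    [-1,0.21,-0.13,-0.068,0,0,-0.12],
    [-1,0.21,-0.13,-0.068,0,0,-0.12],
    [-1,0.21,-0.13,-0.068,0,0,-0.12]
  ]
}}

```text
t: 5.05
tool_pos: [0.5641, -0.0948, 0.1982]
eef_rot: [-0.0, 0.724, 0.69, -0.0]
wrist_force: [-0.2, 0.9, -1.7]
opening: 0.415
grip_force: 40.7
```

```bash
python3 - <<'E'
from h import *
import pickle
plan([.564,.02,.2],88)
w=snapshot("wrist"); pickle.dump(w,open("w3.pkl","wb")); cv2.imwrite("pics/w3.png",w["image"][:,:,::-1]); print(w["origin"])
E
```

```text
t 5.05 pos [ 0.5641 -0.0948  0.1982] head 87.27 shift [ 0.5734 -0.0281 -0.0088] turn [-0.0003  0.0001 -0.0122]
[ 0.56730543 -0.02501021  0.34026822]
```

View pics/w3.png

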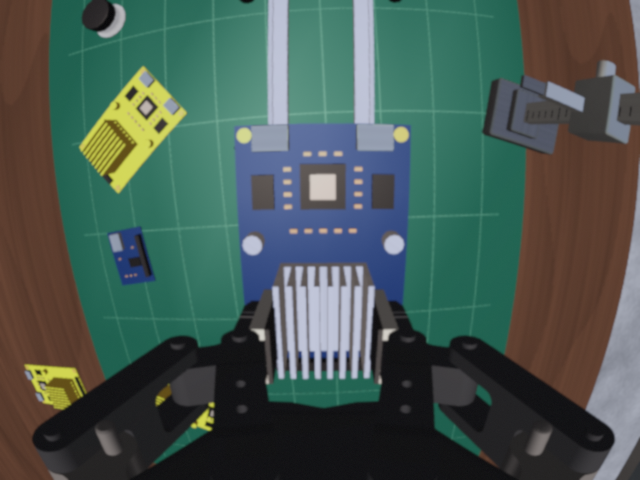

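The board is held square, with its chip at (323,187). The rails are at columns 278 and 364 and the gauge is at (560,105). Next I'll measure the rails' centre line, and the held board in the same view.

```bash
python3 - <<'E'
from h import *
import pickle
w=pickle.load(open("w3.pkl","rb")); im=w["image"]
m=(im.min(2)>125)
L=[];Rr=[]
for v in range(12,112,4):
    xs=np.where(m[v,255:400])[0]+255
    l=xs[xs<320];r=xs[xs>320]
    if v%24==12: print(v,l.min(),l.max(),r.min(),r.max())
    L.append([wonz(w,l.min(),v,.0425),wonz(w,l.max()+1,v,.04)]);Rr.append([wonz(w,r.min(),v,.04),wonz(w,r.max()+1,v,.0425)])
L=np.array(L);Rr=np.array(Rr)
for A in (L[:,0],L[:,1],Rr[:,0],Rr[:,1]):
    p=np.polyfit(A[:,1],A[:,0],1); print("slope",p[0].round(4),"x at y=.041",np.polyval(p,.041).round(4), A[:,1].min().round(3),A[:,1].max().round(3))
# held board
o=rot(observe()["eef_rot"]);tp=observe()["tool_pos"]
zb=tp[2]-.0055
for n,u,v,z in [("chip",323,187,.004),("cornerL",236,125,.002),("cornerR",410,125,.002),("capL",252,243,.010),("capR",394,243,.010),("hsL",284,266,.028),("hsR",366,266,.028)]:
    p=wonz(w,u,v,zb+z); print(n,p.round(4),o.inv().apply(p-tp).round(4))
E
```

```text
12 268 287 354 373
36 267 287 354 373
60 267 287 354 373
84 267 287 354 374
108 267 287 354 374
slope 0.049 x at y=.041 0.5255 0.003 0.085
slope 0.0425 x at y=.041 0.542 0.002 0.084
slope 0.0513 x at y=.041 0.5947 -0.0 0.082
slope 0.0401 x at y=.041 0.6108 -0.001 0.081
chip [ 0.5662 -0.0433  0.1967] [ 0.0515 -0.0004  0.0015]
cornerL [ 0.5333 -0.0168  0.1947] [ 0.0764 -0.0345  0.0035]
cornerR [ 0.6015 -0.02    0.1947] [0.0764 0.0337 0.0035]
capL [ 0.5376 -0.0629  0.2027] [ 0.0306 -0.028  -0.0045]
capR [ 0.5928 -0.0655  0.2027] [ 0.0306  0.0273 -0.0045]
hsL [ 0.5518 -0.0666  0.2207] [ 0.0275 -0.0137 -0.0225]
hsR [ 0.5798 -0.0679  0.2207] [ 0.0275  0.0144 -0.0225]
```

```bash
python3 - <<'E'
from h import *
plan([.5673,.0195,.062],87.4)
E
```

```text
t 5.10 pos [ 0.5641 -0.0947  0.1982] head 87.28 shift [ 0.5713 -0.0112  0.6812] turn [-0.0003  0.0001 -0.0021]
```

{"name": "jog_arm", "arguments": {
  "motion": [
    [-1,0.15,-0.003,0,0,0,0],
    [-1,0.3,-0.006,0.1,0,0,-0.002],
    [-1,0.45,-0.009,0.2,0,0,-0.002],
    [-1,0.571,-0.011,0.35,0,0,-0.002],
    [-1,0.571,-0.011,0.5,0,0,-0.002],
    [-1,0.571,-0.011,0.6,0,0,-0.002],
    [-1,0.571,-0.011,0.68,0,0,-0.002],
    [-1,0.571,-0.011,0.68,0,0,-0.002]
  ]
}}

```text
t: 5.9
tool_pos: [0.5654, 0.0198, 0.0597]
eef_rot: [-0.002, 0.723, 0.691, -0.002]
wrist_force: [-1.5, 0.5, -0.7]
opening: 0.412
grip_force: 40.7
```

```bash
python3 - <<'E'
from h import *
import pickle
plan([.5673,.0195,.047],87.4)
w=snapshot("wrist"); s=snapshot("scene"); t=snapshot("top"); pickle.dump((w,s,t),open("w4.pkl","wb"))
a=cv2.resize(w["image"],(640,480)); b=cv2.resize(s["image"][235:365,260:400],None,fx=2,fy=2)
a[:260,:280]=b
cv2.imwrite("pics/w4.png",a[:,:,::-1])
E
```

```text
t 5.90 pos [0.5654 0.0198 0.0597] head 87.42 shift [-0.0011  0.0101  0.0635] turn [-0.0045 -0.      0.0003]
```

View pics/w4.png

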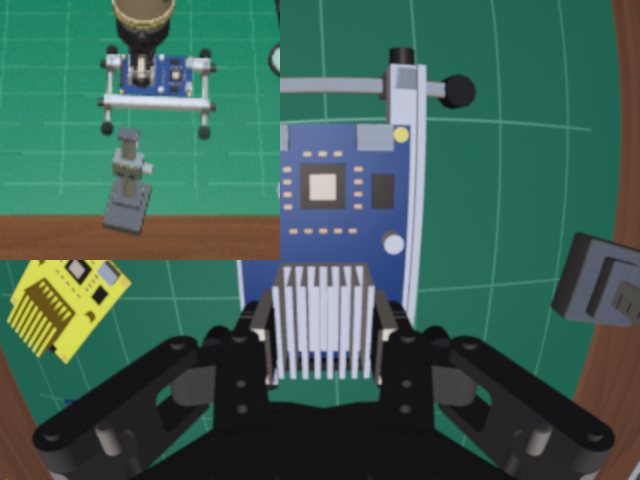

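The held board is over the stand. Its right edge is at column 410, just inside the right rail (411–425), and the far bracket is at (402,75). I'll check the centring numerically.

```bash
python3 - <<'E'
from h import *
import pickle
w,s,t=pickle.load(open("w4.pkl","rb")); im=w["image"].astype(int); hsv=cv2.cvtColor(w["image"],cv2.COLOR_RGB2HSV)
o=observe(); r=rot(o["eef_rot"]); zb=o["tool_pos"][2]-.0055+.002
for v in (170,200,220,265):
    blue=(hsv[v,:,0]>105)&(hsv[v,:,0]<125)&(hsv[v,:,1]>110); xs=np.where(blue[200:440])[0]+200
    rail=(im[v].min(1)>125); rr=np.where(rail[xs.max():440])[0]+xs.max(); ll=np.where(rail[200:xs.min()])[0]+200
    g=lambda u,z: r.inv().apply(wonz(w,u,v,z)-o["tool_pos"])[1]*1e3
    print(v,xs.min(),xs.max(),"board",g(xs.min(),zb).round(1),g(xs.max()+1,zb).round(1),"rails", [x for x in (ll.min(),ll.max(),rr.min(),rr.max())], [g(ll.min(),.043).round(1),g(rr.max()+1,.043).round(1)])
E
```

```text
170 249 408 board -31.8 29.8 rails [np.int64(232), np.int64(235), np.int64(409), np.int64(424)] [np.float64(-43.1), np.float64(40.9)]
200 239 407 board -36.3 29.9 rails [np.int64(233), np.int64(237), np.int64(408), np.int64(423)] [np.float64(-43.2), np.float64(41.1)]
220 240 406 board -36.3 29.9 rails [np.int64(234), np.int64(238), np.int64(408), np.int64(422)] [np.float64(-43.2), np.float64(41.2)]
265 243 403 board -36.1 29.8 rails [np.int64(237), np.int64(241), np.int64(405), np.int64(418)] [np.float64(-43.2), np.float64(40.9)]
```

{"name": "jog_arm", "arguments": {
  "motion": [
    [-1,0,0.005,0,0,0,0],
    [-1,0,0.01,0,0,0,0],
    [-1,0,0.01,0.015,0,0,0],
    [-1,0,0.01,0.03,0,0,0],
    [-1,0,0.01,0.042,0,0,0],
    [-1,0,0.01,0.052,0,0,0],
    [-1,0,0.01,0.06,0,0,0],
    [-1,0,0.01,0.06,0,0,0]
  ]
}}

```text
t: 6.85
tool_pos: [0.569, 0.0199, 0.0501]
eef_rot: [-0.0, 0.723, 0.691, -0.0]
wrist_force: [0.4, -0.5, -0.2]
opening: 0.414
grip_force: 40.7
```

```bash
python3 - <<'E'
from h import *
import pickle
plan([.5673,.0195,.046],87.4); o=observe(); print(o["wrist_force"])
w=snapshot("wrist");im=w["image"].astype(int); hsv=cv2.cvtColor(w["image"],cv2.COLOR_RGB2HSV)
r=rot(o["eef_rot"])
g=lambda u,v,z: r.inv().apply(wonz(w,u,v,z)-o["tool_pos"])[1]*1e3
for v in (200,220,265):
    rail=(im[v].min(1)>125); rr=np.where(rail[380:440])[0]+380; ll=np.where(rail[215:250])[0]+215
    print(v,ll.min(),ll.max(),rr.min(),rr.max(),[g(c,v,.043).round(1) for c in (ll.min(),ll.max()+1,rr.min(),rr.max()+1)])
cv2.imwrite("pics/w5.png",cv2.resize(w["image"][40:340,200:480],None,fx=2,fy=2)[:,:,::-1])
E
```

```text
t 6.85 pos [0.569  0.0199 0.0501] head 87.44 shift [-0.0024 -0.0083  0.0203] turn [-0.0007 -0.0001  0.0007]
[ 0.38317774 -0.5053557  -0.21661282]
200 219 237 408 420 [np.float64(-43.7), np.float64(-35.5), np.float64(34.7), np.float64(40.3)]
220 220 238 408 419 [np.float64(-43.8), np.float64(-35.5), np.float64(35.1), np.float64(40.3)]
265 224 241 405 416 [np.float64(-43.5), np.float64(-35.4), np.float64(35.0), np.float64(40.4)]
```

{"name": "jog_arm", "arguments": {
  "motion": [
    [-1,0,-0.007,0,0,0,0],
    [-1,0,-0.007,0,0,0,0],
    [-1,0,-0.007,0.006,0,0,0],
    [-1,0,-0.007,0.012,0,0,0],
    [-1,0,-0.007,0.016,0,0,0],
    [-1,0,-0.007,0.02,0,0,0],
    [-1,0,-0.007,0.022,0,0,0],
    [-1,0,-0.007,0.022,0,0,0]
  ]
}}

```text
t: 7.7
tool_pos: [0.568, 0.0199, 0.0464]
eef_rot: [0.0, 0.723, 0.691, 0.0]
wrist_force: [-1.8, -0.4, 3.3]
opening: 0.411
grip_force: 41.1
```

```bash
python3 - <<'E'
from h import *
import pickle
plan([.5673,.0195,.046],87.4); o=observe(); print(o["wrist_force"])
w=snapshot("wrist");im=w["image"].astype(int)
r=rot(o["eef_rot"])
g=lambda u,v,z: r.inv().apply(wonz(w,u,v,z)-o["tool_pos"])[1]*1e3
for v in (200,265):
    rail=(im[v].min(1)>125); rr=np.where(rail[380:440])[0]+380; ll=np.where(rail[215:250])[0]+215
    print(v,ll.min(),ll.max(),rr.min(),rr.max(),[g(c,v,.043).round(1) for c in (ll.min(),ll.max()+1,rr.min(),rr.max()+1)])
E
```

```text
t 7.70 pos [0.568  0.0199 0.0464] head 87.45 shift [-0.0022 -0.0034  0.0018] turn [0.0002 0.     0.0008]
[-1.77446124 -0.36058265  3.3184995 ]
200 219 237 408 425 [np.float64(-42.6), np.float64(-34.6), np.float64(33.8), np.float64(41.4)]
265 223 241 405 420 [np.float64(-42.9), np.float64(-34.5), np.float64(34.1), np.float64(41.2)]
```

{"name": "jog_arm", "arguments": {
  "motion": [
    [-1,0,0,0.003,0,0,0],
    [-0.15,0,0,0.003,0,0,0],
    [-0.1,0,0,0.003,0,0,0],
    [0,0,0,0.003,0,0,0],
    [0.1,0,0,0.003,0,0,0],
    [0.2,0,0,0.003,0,0,0],
    [0.2,0,0,0.003,0,0,0],
    [0.2,0,0,0.003,0,0,0]
  ]
}}

```text
t: 8.55
tool_pos: [0.5679, 0.0199, 0.0455]
eef_rot: [0.0, 0.723, 0.691, -0.0]
wrist_force: [-0.2, -0.4, -0.9]
opening: 0.601
grip_force: 0.0
```

{"name": "jog_arm", "arguments": {
  "motion": [
    [0.2,0,0,-0.03,0,0,0],
    [0.2,0,0,-0.1,0,0,0],
    [0.2,0,0,-0.2,0,0,0],
    [0.2,0,0,-0.4,0,0,0],
    [0.2,0,0,-0.6,0,0,0],
    [0.4,0,0,-0.8,0,0,0],
    [0.6,0,0,-0.9,0,0,0],
    [1,0,0,-0.9,0,0,0]
  ]
}}

```text
t: 9.35
tool_pos: [0.5705, 0.0198, 0.232]
eef_rot: [0.003, 0.723, 0.691, 0.003]
wrist_force: [0.3, -0.1, 0.5]
opening: 0.94
grip_force: 0.0
```

```bash
python3 - <<'E'
from h import *
import pickle
plan([.5673,-.02,.25],87.4); o=observe(); print(o["wrist_force"],o["joint_pos"].round(2))
w=snapshot("wrist");s=snapshot("scene");t=snapshot("top"); pickle.dump((w,s,t),open("w6.pkl","wb"))
cv2.imwrite("pics/w6.png",w["image"][:,:,::-1])
E
```

```text
t 9.35 pos [0.5705 0.0198 0.232 ] head 87.45 shift [-0.1996 -0.0061 -0.0902] turn [0.0089 0.0001 0.0009]
[ 0.32596636 -0.09160696  0.48062297] [-0.06  0.04  1.58  0.    1.51 -0.01]
```

View pics/w6.png

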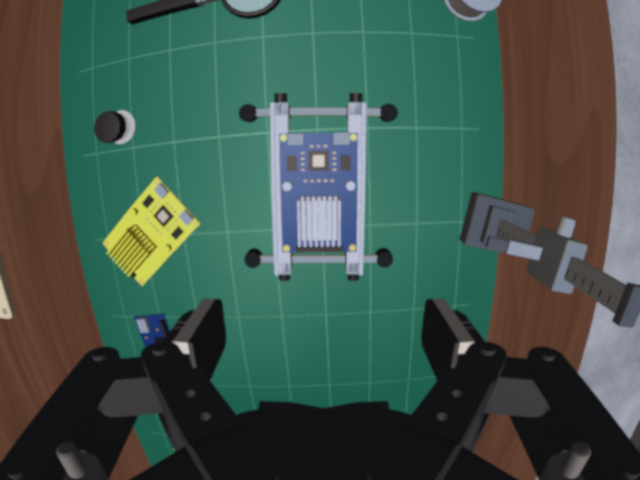

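The board lies flat between the rails, chip at (319,161), and is released. The gauge's jaw end is near (510,247). I'll go lower for a more oblique view of the scriber.

{"name": "jog_arm", "arguments": {
  "motion": [
    [1,-0.1,-0.05,0,0,0,0],
    [1,-0.2,-0.1,0.1,0,0,0],
    [1,-0.3,-0.15,0.2,0,0,0],
    [1,-0.36,-0.185,0.3,0,0,0],
    [1,-0.36,-0.185,0.4,0,0,0],
    [1,-0.36,-0.185,0.46,0,0,0],
    [1,-0.36,-0.185,0.46,0,0,0],
    [1,-0.36,-0.185,0.46,0,0,0]
  ]
}}

```text
t: 10.3
tool_pos: [0.5276, -0.05, 0.1333]
eef_rot: [-0.0, 0.723, 0.691, -0.0]
wrist_force: [0.3, 0.9, 0.3]
opening: 1.002
grip_force: 0.0
```

```bash
python3 - <<'E'
from h import *
import pickle
w=snapshot("wrist");pickle.dump(w,open("w7.pkl","wb")); w6,s,t=pickle.load(open("w6.pkl","rb"))
print(w["origin"],w6["origin"])
e=proj
q=np.round(wproj(w,[.69,.0,.12])); print(q)
a=cv2.resize(w6["image"][190:290,455:555],(400,400),interpolation=2)
u=int(min(max(q[0],50),590)); v=int(q[1]); v0=max(v-50,0); u0=u-50; b=cv2.resize(w["image"][v0:v0+100,u0:u0+100],(400,400),interpolation=2)
print("crop origins (455,190) and",u0,v0)
cv2.imwrite("pics/g.png",np.hstack([a,b])[:,:,::-1])
print("chip",wonz(w6,318.5,160.5,.044), "hole diag", wonz(w6,283.5,138.5,.042),wonz(w6,353,137.5,.042),wonz(w6,286,248,.042),wonz(w6,350,248,.042))
E
```

```text
[0.53059693 0.01969893 0.27538316] [0.57204421 0.08964619 0.37400685]
[622. 187.]
crop origins (455,190) and 540 137
chip [0.56994821 0.07129367 0.044     ] hole diag [0.53991959 0.0925433  0.042     ] [0.60133163 0.09057915 0.042     ] [ 0.53578998 -0.0083018   0.042     ] [ 0.59556004 -0.01108712  0.042     ]
```

View pics/g.png

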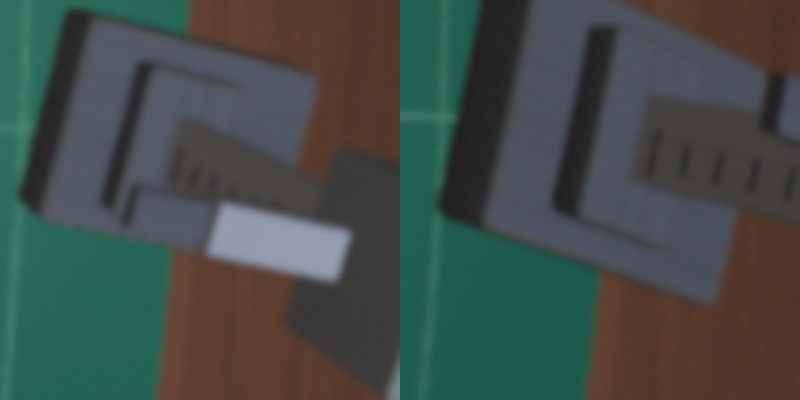

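The left crop shows the scriber as a dark grey bar below the jaw, with its end face at crop (132,205), which is w6 (488,241.3). In the right crop the end face is at (771,104), which is w7 (632.8,163). Next I'll triangulate.

```bash
python3 - <<'E'
from h import *
import pickle
w7=pickle.load(open("w7.pkl","rb")); w6,s,t=pickle.load(open("w6.pkl","rb"))
A=np.zeros((3,3));b=np.zeros(3);rs=[wray(w6,488,241.3),wray(w7,632.8,163)]
for o,d in rs: M=np.eye(3)-np.outer(d,d);A+=M;b+=M@o
p=np.linalg.solve(A,b); print("tip",p,[np.linalg.norm(np.cross(d,p-o)) for o,d in rs])
# base top corners z=.022 (w6 crop /4 + offset)
for u,v in [(92,18),(318,76),(40,212)]: print("base",wonz(w6,455+u/4,190+v/4,.022).round(4))
# column foot on step (w7)
for z in (.022,.03): print("colfoot w7",wonz(w7,540+(645-400)/4,137+135/4,z).round(4),"w6",wonz(w6,455+175/4,190+155/4,z).round(4))
E
```

```text
tip [0.69585406 0.01328745 0.12188774] [np.float64(4.094152361680934e-05), np.float64(4.094152361685912e-05)]
base [0.7301 0.0331 0.022 ]
base [0.8014 0.0169 0.022 ]
base [ 0.7179 -0.0176  0.022 ]
colfoot w7 [7.617e-01 2.000e-04 2.200e-02] w6 [ 0.757  -0.0038  0.022 ]
colfoot w7 [0.7544 0.0009 0.03  ] w6 [ 0.7528 -0.0016  0.03  ]
```

{"name": "jog_arm", "arguments": {
  "motion": [
    [1,0,0,-0.2,0,0,0],
    [1,0,-0.1,-0.35,0,0,0.1],
    [1,0.2,-0.2,-0.4,0,0,0.2],
    [1,0.4,-0.3,-0.4,0,0,0.33],
    [1,0.6,-0.4,-0.4,0,0,0.46],
    [1,0.8,-0.5,-0.4,0,0,0.6],
    [1,1,-0.6,-0.4,0,0,0.74],
    [1,1,-0.6,-0.4,0,0,0.88]
  ]
}}

```text
t: 11.15
tool_pos: [0.4157, 0.1586, 0.2152]
eef_rot: [-0.001, 0.95, 0.312, 0.001]
wrist_force: [0.4, -0.5, -0.7]
opening: 1.002
grip_force: 0.0
```

```bash
python3 - <<'E'
from h import *
plan([.41,.249,.22],3.8)
E
```

```text
t 11.15 pos [0.4157 0.1586 0.2152] head 36.34 shift [ 0.2451 -0.3812 -0.0231] turn [-0.0011 -0.0028  0.5423]
```

{"name": "jog_arm", "arguments": {
  "motion": [
    [1,0.08,-0.12,0,0,0,0.13],
    [1,0.16,-0.25,0,0,0,0.26],
    [1,0.245,-0.38,-0.02,0,0,0.4],
    [1,0.245,-0.38,-0.02,0,0,0.54],
    [1,0.245,-0.38,-0.02,0,0,0.54],
    [1,0.245,-0.38,-0.02,0,0,0.54],
    [1,0.245,-0.38,-0.02,0,0,0.54],
    [1,0.245,-0.38,-0.02,0,0,0.54]
  ]
}}

```text
t: 11.95
tool_pos: [0.4113, 0.2446, 0.2177]
eef_rot: [-0.0, 0.999, 0.036, 0.0]
wrist_force: [-0.2, -0.2, -0.3]
opening: 0.999
grip_force: 0.0
```

```bash
python3 - <<'E'
from h import *
import pickle
plan([.41,.249,.22],3.8)
w=snapshot("wrist");pickle.dump(w,open("w8.pkl","wb"))
print([np.round(wproj(w,p)) for p in ([.5098,.2542,.006],[.432,.249,.016],[.3775,.2453,.016])])
im=w["image"]; dark=(im.max(2)<75).astype(np.uint8); hsv=cv2.cvtColor(im,cv2.COLOR_RGB2HSV)
n,l,st,ce=cv2.connectedComponentsWithStats(dark)
for i in range(1,n):
    if st[i][4]>150: print(st[i],ce[i].round(1))
cv2.imwrite("pics/w8.png",im[:,:,::-1])
E
```

```text
t 11.95 pos [0.4113 0.2446 0.2177] head 4.08 shift [-0.0047 -0.0225 -0.0115] turn [-0.0001 -0.0003  0.0047]
[array([321., 109.]), array([320., 192.]), array([320., 248.])]
[  0   0  28  18 190] [10.9  6.8]
[ 32   0  15  23 232] [38.9 10.1]
[ 29   0 118  68 984] [112.1  40. ]
[460   0  21  12 179] [469.1   4. ]
[ 93   6  38  43 443] [104.4  23.8]
[ 59  12  34  43 427] [69.  31.3]
[458  18  23  22 270] [465.9  28.5]
[ 27  20  32  42 453] [36.8 39.8]
[575  36  20  15 227] [584.9  42.9]
[  0  42  17  64 419] [ 6.2 76.1]
[514  59  17  22 165] [521.4  70.1]
[451  86  20  18 228] [458.9  94.9]
[448 122  20  17 284] [457.4 130.3]
[ 116  143   24   75 1457] [128.2 179.7]
[  0 149  12  87 780] [  4.2 195.9]
[565 151  20  17 269] [574.1 158.9]
[423 263  33  34 849] [438.4 279.1]
[596 262  27  18 209] [609.1 267.7]
[    0   301   640   179 63113] [309.2 417.3]
```

View pics/w8.png

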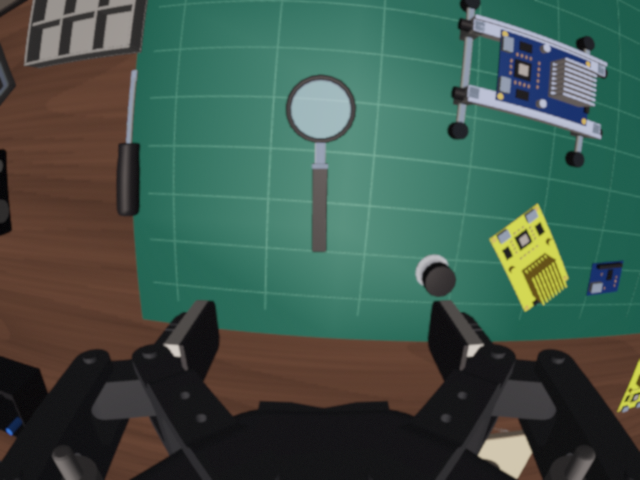

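The loupe's lens is centred at (320.5,109). Its handle runs from (320,168) to (319.5,251) and lines up with the tool's x axis. I'll refine both numerically.

```bash
python3 - <<'E'
from h import *
import pickle
w=pickle.load(open("w8.pkl","rb")); hsv=cv2.cvtColor(w["image"],cv2.COLOR_RGB2HSV)
m=(~((hsv[...,0]>70)&(hsv[...,0]<92)&(hsv[...,1]>110))).astype(np.uint8)
k=np.zeros_like(m);k[68:260,280:362]=1;m=cv2.morphologyEx(m*k,cv2.MORPH_OPEN,np.ones((3,3),np.uint8))
for v in (175,190,210,230,245):
    x=np.where(m[v])[0]; print(v,x.min(),x.max()+1, wonz(w,(x.min()+x.max()+1)/2,v,.016).round(4))
ys=np.where(m[:,319])[0];print(ys.min(),ys.max(),wonz(w,319.5,ys.max()+1,.016).round(4))
f=m.copy();f[143:]=0;ys,xs=np.where(f);c=np.array([[ (xs.min()+xs.max()+1)/2,(ys.min()+ys.max()+1)/2]])
print("lens",xs.min(),xs.max(),ys.min(),ys.max()); cn=max(cv2.findContours(f,0,1)[0],key=cv2.contourArea)[:,0]
P=np.array([wonz(w,u+.5,v+.5,.010)[:2] for u,v in cn if v<138],np.float32)*1000
print(cv2.minEnclosingCircle(P))
E
```

```text
175 295 362 [0.4481 0.2427 0.016 ]
190 294 362 [0.434  0.2421 0.016 ]
210 291 362 [0.415  0.2421 0.016 ]
230 297 362 [0.3958 0.2378 0.016 ]
245 311 362 [0.3815 0.23   0.016 ]
72 253 [0.3712 0.2457 0.016 ]
lens 280 361 71 142
((511.88006591796875, 249.21786499023438), 43.70506286621094)
```

```bash
python3 - <<'E'
from h import *
import pickle
w=pickle.load(open("w8.pkl","rb")); im=w["image"].astype(int)
m=((im[...,1]-im[...,0])<30).astype(np.uint8)
k=np.zeros_like(m);k[66:260,280:362]=1;m*=k
for v in (175,190,210,230,245):
    x=np.where(m[v,300:340])[0]+300; print(v,x.min(),x.max()+1, wonz(w,(x.min()+x.max()+1)/2,v,.016).round(4))
ys=np.where(m[:,319])[0];print(ys.max(),wonz(w,319.5,ys.max()+1,.016).round(4))
d=(w["image"].max(2)<95).astype(np.uint8)*k; d[143:]=0
n,l,st,ce=cv2.connectedComponentsWithStats(d); i=1+np.argmax(st[1:,4]); print(st[i])
ys,xs=np.where(l==i); P=np.array([wonz(w,u,v,.010)[:2] for u,v in zip(xs,ys)],np.float32)*1000
print(cv2.minEnclosingCircle(P))
E
```

```text
175 312 328 [0.4475 0.2505 0.016 ]
190 312 327 [0.4334 0.25   0.016 ]
210 312 327 [0.4145 0.2487 0.016 ]
230 312 327 [0.3951 0.2473 0.016 ]
245 312 326 [0.3803 0.2468 0.016 ]
251 [0.3732 0.2458 0.016 ]
[286  75  70  67 840]
((509.8868713378906, 254.79559326171875), 32.60354232788086)
```

{"name": "jog_arm", "arguments": {
  "motion": [
    [0.3,0.05,-0.01,0.1,0,0,0.01],
    [0.2,0.105,-0.02,0.3,0,0,0.01],
    [0.2,0.105,-0.02,0.5,0,0,0.01],
    [0.2,0.105,-0.02,0.65,0,0,0.01],
    [0.2,0.105,-0.02,0.8,0,0,0.01],
    [0.2,0.105,-0.02,0.9,0,0,0.01],
    [0.2,0.105,-0.02,0.95,0,0,0.01],
    [0.2,0.105,-0.02,0.95,0,0,0.01]
  ],
  "force": 60
}}

```text
t: 12.8
tool_pos: [0.4307, 0.2498, 0.0262]
eef_rot: [0.001, 1.0, 0.03, -0.001]
wrist_force: [-0.1, 0.0, -0.4]
opening: 0.603
grip_force: 0.0
```

```bash
python3 -c "
from h import *
plan([.432,.25,.004],3.5)"
```

```text
t 12.80 pos [0.4307 0.2498 0.0262] head 3.41 shift [ 0.0067 -0.0009  0.1108] turn [ 0.0009  0.0026 -0.0015]
```

{"name": "jog_arm", "arguments": {
  "motion": [
    [0.2,0.005,0,0.05,0,0,0],
    [0.2,0.005,0,0.09,0,0,0],
    [0.2,0.005,0,0.11,0,0,0],
    [0,0.005,0,0.11,0,0,0],
    [-0.3,0.005,0,0.11,0,0,0],
    [-0.5,0.005,0,0.11,0,0,0],
    [-1,0.005,0,0.11,0,0,0],
    [-1,0.005,0,0.11,0,0,0]
  ]
}}

```text
t: 13.6
tool_pos: [0.4333, 0.2508, 0.0062]
eef_rot: [-0.0, 1.0, 0.03, 0.001]
wrist_force: [-1.1, 0.1, 3.8]
opening: 0.142
grip_force: 59.9
```

{"name": "jog_arm", "arguments": {
  "motion": [
    [-1,0,0,0,0,0,0],
    [-1,0,0,0,0,0,0],
    [-1,0,0,0,0,0,0],
    [-1,0,0,0,0,0,0],
    [-1,0,0,-0.02,0,0,0],
    [-1,0,0,-0.06,0,0,0],
    [-1,0,0,-0.12,0,0,0],
    [-1,0,0,-0.2,0,0,0]
  ]
}}

```text
t: 14.4
tool_pos: [0.4322, 0.2503, 0.046]
eef_rot: [0.0, 1.0, 0.03, -0.001]
wrist_force: [0.1, 0.1, -0.3]
opening: 0.148
grip_force: 59.3
```

```bash
python3 - <<'E'
from h import *
plan([.4905,.066,.2],3.5)
E
```

```text
t 14.40 pos [0.4322 0.2503 0.046 ] head 3.41 shift [ 0.2353  0.9375 -0.77  ] turn [ 0.0004  0.0011 -0.0015]
```

{"name": "jog_arm", "arguments": {
  "motion": [
    [-1,0,0,-0.1,0,0,0],
    [-1,0,0,-0.25,0,0,0],
    [-1,0,0.05,-0.4,0,0,0],
    [-1,0,0.15,-0.5,0,0,0],
    [-1,0,0.27,-0.6,0,0,0],
    [-1,0.05,0.4,-0.65,0,0,0],
    [-1,0.1,0.55,-0.7,0,0,0],
    [-1,0.15,0.7,-0.7,0,0,0]
  ]
}}

```text
t: 15.2
tool_pos: [0.4724, 0.1118, 0.1886]
eef_rot: [-0.0, 1.0, 0.03, 0.002]
wrist_force: [0.9, 0.5, -0.9]
opening: 0.139
grip_force: 59.3
```

```bash
python3 - <<'E'
from h import *
plan([.4915,.0663,.16],3.5)
E
```

```text
t 15.20 pos [0.4724 0.1118 0.1886] head 3.45 shift [0.0812 0.2327 0.1433] turn [-0.0003 -0.0041 -0.0009]
```

{"name": "jog_arm", "arguments": {
  "motion": [
    [-1,0.03,0.06,0.02,0,0,0],
    [-1,0.05,0.12,0.05,0,0,0],
    [-1,0.07,0.17,0.08,0,0,0],
    [-1,0.08,0.21,0.11,0,0,0],
    [-1,0.08,0.228,0.143,0,0,0],
    [-1,0.08,0.228,0.143,0,0,0],
    [-1,0.08,0.228,0.143,0,0,0],
    [-1,0.08,0.228,0.143,0,0,0]
  ]
}}

```text
t: 16.0
tool_pos: [0.4897, 0.0685, 0.1571]
eef_rot: [-0.0, 1.0, 0.03, 0.0]
wrist_force: [-0.2, 0.1, -2.0]
opening: 0.14
grip_force: 59.3
```

```bash
python3 - <<'E'
from h import *
import pickle
plan([.4915,.0663,.122],3.5)
w=snapshot("wrist");s=snapshot("scene");t=snapshot("top");pickle.dump((w,s,t),open("w9.pkl","wb"))
o=observe();z=o["tool_pos"][2]; print("pred lens px", wproj(w,[.5695,.071,z+.0005]), "chip px",wproj(w,[.5695,.071,.044]),"tip",wproj(w,[.696,.0133,.122]), "tip scene",proj(s,[.696,.0133,.122]))
im=w["image"]; a=im.copy(); b=s["image"][240:360,270:390]; b=cv2.resize(b,(260,260),interpolation=2); a[220:480,380:640]=b
cv2.imwrite("pics/w9.png",a[:,:,::-1])
E
```

```text
t 16.00 pos [0.4897 0.0685 0.1571] head 3.45 shift [0.0081 0.0116 0.1757] turn [-0.0001 -0.0003 -0.0009]
pred lens px (np.float64(330.32062751206803), np.float64(112.28244820083017)) chip px (np.float64(327.19037053774844), np.float64(124.4864605390681)) tip (np.float64(450.5902895949516), np.float64(-88.46419546163438)) tip scene (np.float64(328.7656953216557), np.float64(300.61749401408133))
```

View pics/w9.png

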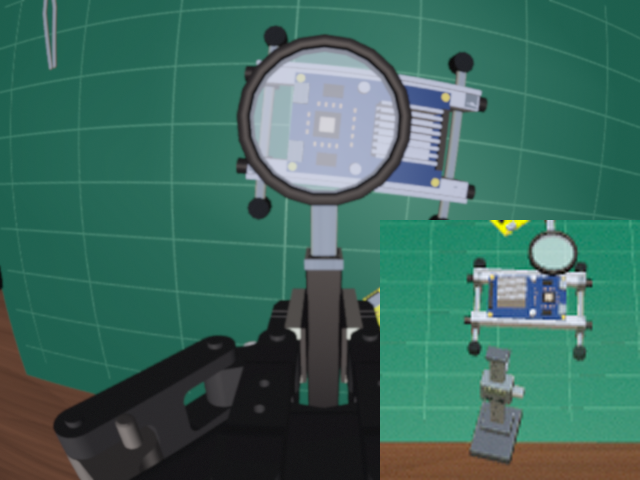

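The ring spans columns 238–411 and rows 36–205, so it's centred near (324.5,120). The chip shows through the lens at (327,124), as predicted. In the scene camera the ring is near (350,255). Next I'll triangulate the lens and check its tilt from the ring's diameters.

```bash
cat > lens.py <<'E'
from h import *
def tri(rs):
    A=np.zeros((3,3));b=np.zeros(3)
    for o,d in rs: M=np.eye(3)-np.outer(d,d);A+=M;b+=M@o
    p=np.linalg.solve(A,b); return p,[np.linalg.norm(np.cross(d,p-o)) for o,d in rs]
def ring(im,box,th):
    x0,y0,x1,y1=box; d=(im.max(2)<th).astype(np.uint8); k=np.zeros_like(d);k[y0:y1,x0:x1]=1;d*=k
    n,l,st,ce=cv2.connectedComponentsWithStats(d); i=1+np.argmax(st[1:,4]); c=max(cv2.findContours((l==i).astype(np.uint8),0,1)[0],key=len)
    return st[i],c
def lens(w,s,t,zl):
    out=[]
    st,c=ring(w["image"],(225,25,425,204),90); e=cv2.fitEllipse(c); print("wrist",st,np.round(e[0],1),np.round(e[1],1))
    L=[wonz(w,st[0],e[0][1],zl+.003),wonz(w,st[0]+st[2],e[0][1],zl+.003)]; print("width at z",np.linalg.norm(L[1]-L[0]).round(4))
    P=np.array([wonz(w,u,v,zl)[:2] for u,v in c[:,0]],np.float32)*1000; print("circle on z",cv2.minEnclosingCircle(P))
    out.append(wray(w,st[0]+st[2]/2,e[0][1]))
    for n,q in (("scene",s),("top",t)):
        u,v=proj(q,[.57,.071,zl]); u=int(u);v=int(v); st,c=ring(q["image"],(u-20,v-20,u+20,v+20),90); e=cv2.fitEllipse(c) ; print(n,(u,v),st,np.round(e[0],1),np.round(e[1],1)); out.append(ray(q,*e[0]))
    print("w+s",tri(out[:2]),"all",tri(out))
E
python3 - <<'E'
from lens import *
import pickle
w,s,t=pickle.load(open("w9.pkl","rb")); lens(w,s,t,.1575)
E
```

```text
wrist [ 236   25  176  179 6625] [320.9 117.9] [173.7 179.2]
width at z 0.0658
circle on z ((569.9620361328125, 76.89752960205078), 38.089683532714844)
scene (348, 255) [338 246  27  20 108] [350.1 255.3] [18.3 24.6]Traceback (most recent call last):
  File "<stdin>", line 3, in <module>
  File "lens.py", line 17, in lens
    u,v=proj(q,[.57,.071,zl]); u=int(u);v=int(v); st,c=ring(q["image"],(u-20,v-20,u+20,v+20),90); e=cv2.fitEllipse(c) ; print(n,(u,v),st,np.round(e[0],1),np.round(e[1],1)); out.append(ray(q,*e[0]))
                                                       ~~~~^^^^^^^^^^^^^^^^^^^^^^^^^^^^^^^^^^^^^
  File "lens.py", line 8, in ring
    n,l,st,ce=cv2.connectedComponentsWithStats(d); i=1+np.argmax(st[1:,4]); c=max(cv2.findContours((l==i).astype(np.uint8),0,1)[0],key=len)
                                                       ~~~~~~~~~^^^^^^^^^^
    return _wrapfunc(a, 'argmax', axis=axis, out=out, **kwds)
    return bound(*args, **kwds)
ValueError: attempt to get argmax of an empty sequence
```

```bash
cat > lens.py <<'E'
from h import *
def tri(rs):
    A=np.zeros((3,3));b=np.zeros(3)
    for o,d in rs: M=np.eye(3)-np.outer(d,d);A+=M;b+=M@o
    p=np.linalg.solve(A,b); return p.round(4),[np.linalg.norm(np.cross(d,p-o)).round(4) for o,d in rs]
def lens(w,s,zl,c0=(324.5,120)):
    g=cv2.GaussianBlur(w["image"],(3,3),0).max(2).astype(int); pts=[]
    for a in np.radians(list(range(-75,70,5))+list(range(115,215,5))):
        r=np.arange(92,70,-.5); u=c0[0]+r*np.cos(a); v=c0[1]+r*np.sin(a); q=g[v.round().astype(int),u.round().astype(int)]
        i=np.where(q<80)[0]
        if len(i) and i[0]>2: pts.append((u[i[0]],v[i[0]]))
    pts=np.array(pts,np.float32); e=cv2.fitEllipse(pts); print("wrist",len(pts),np.round(e[0],1),np.round(e[1],1))
    P=np.array([wonz(w,u,v,zl)[:2] for u,v in pts],np.float32)*1000; f=cv2.fitEllipse(P); print("on plane",np.round(f[0],1),np.round(f[1],1),"ang %.0f"%f[2])
    u,v=map(int,proj(s,[.57,.071,zl])); d=np.zeros(s["image"].shape[:2],np.uint8); d[v-14:v+14,u-17:u+20]=(s["image"].max(2)<90)[v-14:v+14,u-17:u+20]
    n,l,st,ce=cv2.connectedComponentsWithStats(d); i=1+np.argmax(st[1:,4]); c=st[i][:2]+st[i][2:4]/2-.5; print("scene",st[i],ce[i].round(1))
    print(tri([wray(w,*e[0]),ray(s,*c)]))
E
python3 - <<'E'
from lens import *
import pickle
w,s,t=pickle.load(open("w9.pkl","rb")); lens(w,s,.1575)
E
```

```text
wrist 46 [323.3 119.3] [170.8 172.9]
on plane [567.1  73.5] [65.9 66.5] ang 106
scene [338 246  27  20 108] [351.5 258.2]
(array([0.567 , 0.0754, 0.1547]), [np.float64(0.0019), np.float64(0.0019)])
```

{"name": "jog_arm", "arguments": {
  "motion": [
    [-1,0.012,0.013,0.02,0,0,0],
    [-1,0.012,0.013,0.06,0,0,0],
    [-1,0.012,0.013,0.1,0,0,0],
    [-1,0.012,0.013,0.14,0,0,0],
    [-1,0.012,0.013,0.165,0,0,0],
    [-1,0.012,0.013,0.1775,0,0,0],
    [-1,0.012,0.013,0.1775,0,0,0],
    [-1,0.012,0.013,0.1775,0,0,0]
  ]
}}

```text
t: 16.95
tool_pos: [0.4924, 0.0656, 0.1216]
eef_rot: [-0.0, 1.0, 0.03, 0.0]
wrist_force: [-0.1, 0.0, -1.1]
opening: 0.144
grip_force: 59.3
```

{"name": "jog_arm", "arguments": {
  "motion": [
    [-1,0,0,0,0,0,0],
    [-1,0,0,0,0,0,0],
    [-1,0,0,0,0,0,0],
    [-1,0,0,0,0,0,0],
    [-1,0,0,0,0,0,0],
    [-1,0,0,0,0,0,0],
    [-1,0,0,0,0,0,0],
    [-1,0,0,0,0,0,0]
  ]
}}

```text
t: 17.75
tool_pos: [0.4922, 0.0656, 0.1214]
eef_rot: [-0.0, 1.0, 0.03, 0.0]
wrist_force: [0.5, 1.4, -0.7]
opening: 0.139
grip_force: 59.3
```

```bash
python3 - <<'E'
from lens import *
import pickle
o=observe(); print(o["tool_pos"],o["wrist_force"],o["eef_rot"])
w=snapshot("wrist");s=snapshot("scene");pickle.dump((w,s),open("w10.pkl","wb"))
lens(w,s,o["tool_pos"][2]+.0005,(325,120))
print("chip px",wproj(w,[.5695,.071,.044]))
im=w["image"].astype(int); u,v=map(int,wproj(w,[.5695,.071,.044]))
# die: brightest warm blob near chip
r=im[v-14:v+14,u-14:u+14]; d=(r[...,0]-r[...,2]); ys,xs=np.where(d>d.max()*.6); print("die",u-14+xs.mean(),v-14+ys.mean(),d.max(),len(xs))
# tip height from earlier views, repeat with w3 check
w3=pickle.load(open("w3.pkl","rb")); print("tip in w3",wproj(w3,[.696,.0133,.122]))
E
```

```text
[0.49224968 0.06559549 0.12139984] [ 0.54384453  1.4006139  -0.71043195] [-1.06417194e-05  9.99556592e-01  2.97761372e-02  5.21433872e-07]
wrist 49 [323.5 119.3] [170.3 172.9]
on plane [569.6  70.4] [65.8 66.2] ang 109
scene [337 253  28  23 118] [350.  264.4]
(array([0.57  , 0.074 , 0.1121]), [np.float64(0.0035), np.float64(0.0035)])
chip px (np.float64(322.4091395544929), np.float64(125.87166890114767))
die nan nan -5 0
tip in w3 (np.float64(522.8194775873632), np.float64(81.92523992073257))<stdin>:9: RuntimeWarning: Mean of empty slice.
  ret = ret.dtype.type(ret / rcount)
```

```bash
python3 -c "
from workcell import *
print(finish_job())"
```

```text
the job is handed in; nothing more can be done
None
```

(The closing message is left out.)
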